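# Close the guard of a spring gauge, draw its rod out to the length mark and hold it

## Task

First lower the hinged guard of the spring gauge fully shut over its housing, gently, without slamming it. Then take the upright handle plate of the sprung rod, draw the rod out until the blade on the plate stands level with the blade of the index bracket on the bed, and stay there: your program finishes while still holding the rod out at the mark, with the guard shut. Leave the collet, the shaft and the hex key where they are.

Things in the scene. Friction and masses are not known exactly. Their poses are not given: they have to be found in the camera images.
- gauge: Spring gauge, fixed to the worktop. Grey housing 120 (x) x 150 (y) x 60 mm high, open on top; origin at the centre of its underside, z up, -x towards the robot. A steel barrel leaves through its +y side, axis along +y at x = 0, 42 mm up, mouth at y = 102 mm. A bed (70 mm wide in x, 10 mm high) runs on under the rod to y = 260 mm. (A tall tripod stands left of the bench: rise before crossing.)
- guard (a joint): Hinge of the guard, a flat aluminium cover 126 mm deep, 152 wide, 5 thick, with a 50 mm wide finger tab on its free edge; hinged along gauge y at the far (+x) rim. 0 = shut (its top 67 mm above the worktop), grows as it opens up and away from the robot, 0.7 to 1.1 rad at the start. Stiff hinge: stays at any angle; 1 to 4 N down on the free edge lowers it.
- guard_hinge (a point): Point on the middle of the guard's hinge line, in the gauge's frame at x = 63, y = 0, z = 60 mm; its axes are the gauge's axes.
- guard_edge (a point): Point on the outer (upper when shut) face of the guard at the middle of its free edge, 125 mm from the hinge line, 7 mm off the plane through the hinge line. Moves with the guard. Its x axis points to the hinge and its z axis out of the outer face.
- rod (a joint): Travel of the telescoping rod out of the barrel along gauge +y, m: 0 = fully in (start), end stop 0.105. The inner spring pulls it back in with about 4 N at the start plus 1.1 N per 10 mm drawn; let go, it runs back.
- rod_handle (a point): Grip point of the steel handle plate on the rod's end: its centre in x and y, 87 mm above the worktop, 17 mm below the plate's top edge. Upright plate 44 mm wide (gauge x), 12 thick (gauge y), 24 to 104 mm above the worktop: pinch it from above, fingers closing along gauge y. The 10 mm rod, 42 mm up, joins it to the barrel; 27 mm free between them at the start.
- rod_pointer (a point): Tip of the 2 mm blade on the plate's edge towards -x, in the plate's mid plane, 34 mm above the worktop. Moves with the rod.
- index_tip (a point): Tip of the 2 mm blade of the index, the length mark: an aluminium bracket 39 mm high at the -x edge of the bed, its blade 34 mm up pointing at the rod. Fixed, but at another place along y in each start (50 to 85 mm beyond the plate's blade). Axes as the gauge's. At the mark the blades face tip to tip, 2 mm apart in x, at equal gauge y.
- collet: Steel collet, 29 mm across, 31 mm high, loose on the worktop behind the gauge. Leave alone.
- shaft: Stepped steel shaft, 28 mm across, 81 mm high, standing loose on the worktop behind the gauge. Leave alone.
- hex_key: Hex key, 33 x 93 x 7 mm, lying loose on the worktop in front of the bed. Leave alone.
Mind the look-alikes: they are no part of the job. What is shaped like the part that bears index_tip but orange or purple is not meant.

How it is judged:
On the way, in this order (a step that is already met when the one before it is completed fails the run):
1. the guard is fully shut, the rod still in (value of joint guard below 0.05 rad and value of joint rod below 0.015 m), for 0.2 s.
2. the rod is drawn to the mark by the fingers and held there, the guard shut (value of joint guard below 0.05 rad and y of rod_pointer in the frame of index_tip between -0.005 and 0.005 m and contact force between the fingers and rod above 3 N), for 0.5 s.
At the end, for the whole second after the job is handed in: The guard is shut (within 0.05 rad), the rod stands still with its blade within 5 mm of the index blade along the rod's direction, the fingers carry the spring's pull (more than 3 N on the rod), and collet, shaft and hex key lie within 20 mm of where they were (all of step 2 and velocity of joint rod between -0.01 and 0.01 m/s and distance of each of collet, shaft, hex_key from where it was at the start of the episode below 0.02 m); the arm keeps its last pose, push and grip.
It fails at once if the rod is drawn out (over 15 mm) while the guard is open (value of joint rod above 0.015 m and value of joint guard above 0.12 rad).
It fails at once if the guard is slammed (over 3 rad/s) (velocity of joint guard below -3 rad/s).
It fails at once if the collet, the shaft or the hex key is moved by more than 20 mm (distance of any of collet, shaft, hex_key from where it was at the start of the episode above 0.02 m).
It also fails if it takes over 51 s, if anything falls off the work surface, if the arm or the gripper's body presses on something with over 40 N, if the wrist force passes 120 N, or if a joint passes its speed limit or range.

## Robot

A 6-joint arm with a two-finger parallel gripper is mounted at the origin on a cart in front of the work surface, level with it; the furniture and walls round the work are solid. World frame = base frame: x ahead of the robot, y to its left, z up, the work surface at z = 0. Lengths are in m, angles in rad, forces in N, time in s.
With the tool pointing down it reaches from about 0.275 to 0.725 m from the base axis. Payload 15.9 kg.
Tool frame: the origin (TCP) lies midway between the tips of the shut fingers; the grasp point (between the pads) lies 19 mm behind it (arm.tcp_to_grasp is the distance from the TCP to the grasp point, in m); x points along the fingers, z is the direction in which the jaws open and shut, and the axes are right-handed (so a half turn about x gives the same grasp; the last joint's range is limited). The gripper opens to 85 mm and grips with 20 to 120 N. Pads are 22 mm wide; open, the fingers measure 114 mm over their backs; the gripper's body (76 mm by 85 mm) begins 54 mm behind the grasp point. The pads swing forward as they close: fully open they stand 13 mm farther back than shut.
Start: joints at [-1.288, 0.213, -0.034, 1.323, 0, 1.571], TCP at [0.14, -0.48, 0.206] pointing down, gripper open.
Joint ranges: [-2.98, 2.98], [-0.74, 1.72], [-1.14, 1.35], [-2.1, 2.04], [-1.57, 1.44], [-3.14, 3.14]. Speed limits (rad/s): [1.89, 1.89, 2.39, 2.57, 3.14, 3.14].

## Interface

Orientations are given as a rotation vector (axis times angle).
In Python, from workcell import arm gives the robot as it stands.
- The arm moves only by the tool send_rows, never from a script. Its argument "motion" is a list of rows, each an object of numbers: "tx", "ty", "tz": the shift along the tool's x, y, z in m; "turn": the turn about the tool's x in degrees; "jaw": the gripper command: -1 is shut, 1 is fully open, values between are in proportion. A call has 1 to 20 rows; each row shifts and turns the commanded pose from where the row before left it, along the tool's axes as they then stand; what a row does not reach is not made up. A row lasts 1/8 s, in which the tool goes at most 62.5 mm and 10.7 degrees, less where a joint would pass 70% of its speed; a pose out of reach is approached as far as the arm can. A call with a gripper value outside its range is refused whole. The fingers move at their own pace and stop on an object; the grip force is fixed at half the most. Time passes only in rows, so rows that do not move let the fingers close. It gives the time, the measured TCP pose, the force and the opening at its end, in the units of the state.
- arm.sense(): the state, without advancing time (a new reading comes with each control period).
- arm.camera(name): name is "scene" or "side" or "wrist"; returns a dict with "img" (480x640x3 uint8, red, green, blue), "vertical_fov" (degrees; the focal length in pixels is half the picture's height over the tangent of half this angle, whatever the lens; pixels are square), "cx", "cy" (the principal point, pixels), "R" (3x3) and "t" (3): a world point X has camera coordinates R X + t; the wrist camera has in their place "tool_from_camera" (4x4, takes a point from camera to tool coordinates, whose origin is the TCP and whose axes are the tool frame's). Camera axes: x right, y down, z forward; pixel columns grow to the right and rows downward; lengths in m; the calibration is good to about 2 mm. A picture is of the moment at which its call begins: read the wrist's pose just before it. There is no depth.
- arm.hand_in(): hands the job in, once; it reports no verdict.
The state is a dict: "time_s": time; "qpos": joint angles; "qd": joint speeds; "tau": joint torques, N m; "tool_pos": TCP position; "tcp_rot": TCP orientation; "wrist_force": force on the tool from outside, world axes, zero at the start; "ft_torque": the same for the moment, N m; "opening": finger opening in m.
Only numpy, scipy, OpenCV 4.12 (cv2) and the standard library are available. Lean on these libraries where they do the work, as an engineer would, in place of code of your own. Each camera call takes 0.05 s, during which the arm holds its last target. There are 200 camera calls.

## Working session

There is one attempt and no reset: what is moved stays moved. The work goes in short steps, Python scripts to look and compute and a tool call to move; the robot and the scene stay as the last step left them, time stands still between calls to the robot, and variables do not carry over. Pictures are saved under pics/ and viewed, about 8 in all and at most 12, crops included, and the job is handed in when it is done.

Besides the shell and the picture viewer there is one more tool, called after "Emit:" as name(argument=value, ...), one argument or row to a line, values as JSON. send_rows: Moves the arm, as the interface text tells. Its arguments: {"type":"object","properties":{"motion":{"type":"array","items":{"type":"object","properties":{"tx":{"type":"number"},"ty":{"type":"number"},"tz":{"type":"number"},"turn":{"type":"number"},"jaw":{"type":"number"}}}}},"required":["motion"]}

```bash
mkdir -p pics; ls; python3 - <<'E'
from workcell import arm
import cv2,json,numpy as np
s=arm.sense();print({k:np.round(v,3).tolist() for k,v in s.items()})
for n in("scene","side"):
    c=arm.camera(n);cv2.imwrite(f"pics/{n}0.png",c["img"][:,:,::-1]);np.savez(f"{n}0.npz",**c)
    print(n,{k:np.round(v,3).tolist() for k,v in c.items() if k!="img"})
E
```

```text
pics
{'time_s': 0.0, 'qpos': [-1.288, 0.213, -0.035, 1.323, 0.0, 1.571], 'qd': [0.001, -0.0, -0.0, -0.0, -0.001, 0.001], 'tau': [-0.003, -68.616, 48.712, 0.018, -0.0, -0.0], 'tool_pos': [0.139, -0.48, 0.206], 'tcp_rot': [0.999, 1.331, -0.998], 'wrist_force': [-0.199, -0.298, -0.564], 'ft_torque': [0.021, 0.002, -0.001], 'opening': 0.086}
scene {'vertical_fov': 47.286, 'cx': 316.992, 'cy': 240.436, 'R': [[0.856, -0.516, 0.006], [-0.241, -0.409, -0.88], [0.457, 0.752, -0.475]], 't': [-0.424, 0.23, 0.568]}
side {'vertical_fov': 45.08, 'cx': 311.86, 'cy': 243.036, 'R': [[-0.864, -0.504, 0.01], [-0.245, 0.402, -0.882], [0.44, -0.765, -0.47]], 't': [0.545, 0.165, 0.748]}
```

View pics/scene0.png

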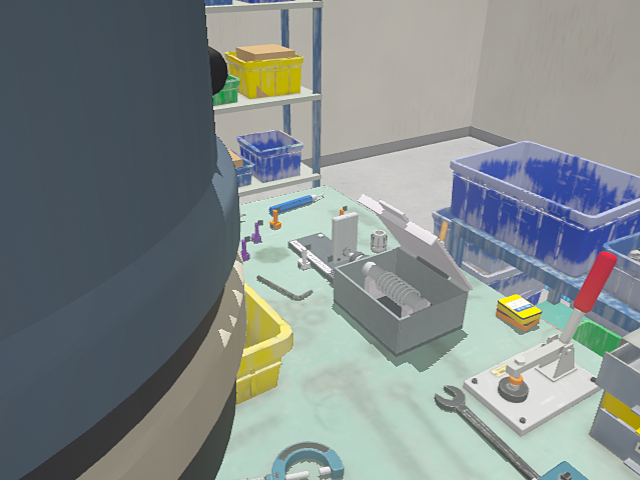

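View pics/side0.png

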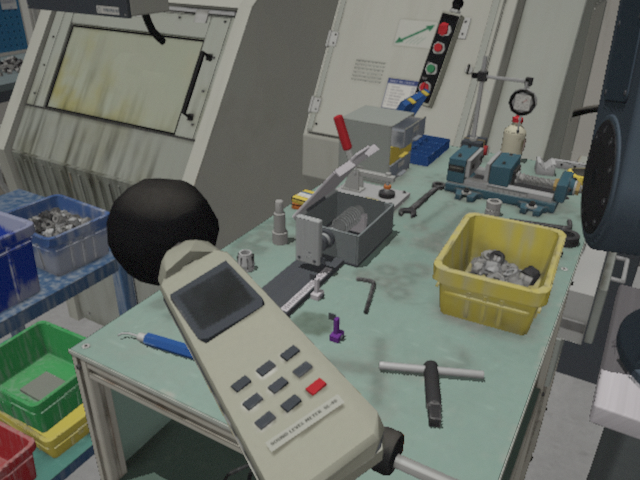

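Scene: the housing is at about (400,300), with the open guard at (420,240), the handle plate at (344,238) and a grey index at about (305,257). Side: the plate is at (311,242) and the grey index at (318,287).

Look-alikes: the purple brackets at scene (257,232) and (246,250), the orange ones at scene (275,218) and (343,211), and the purple one at side (336,328). The grey aluminium one is meant. A close crop will check that.

```bash
python3 - <<'E'
import cv2,numpy as np
a=cv2.imread("pics/scene0.png")[190:355,285:475]; b=cv2.imread("pics/side0.png")[140:310,240:400]
cv2.imwrite("pics/c1.png",cv2.resize(a,None,fx=4,fy=3.6,interpolation=cv2.INTER_CUBIC)[:600])
cv2.imwrite("pics/c2.png",cv2.resize(b,None,fx=3.5,fy=3.5,interpolation=cv2.INTER_CUBIC))
E
```

```text
(no output)
```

View pics/c1.png

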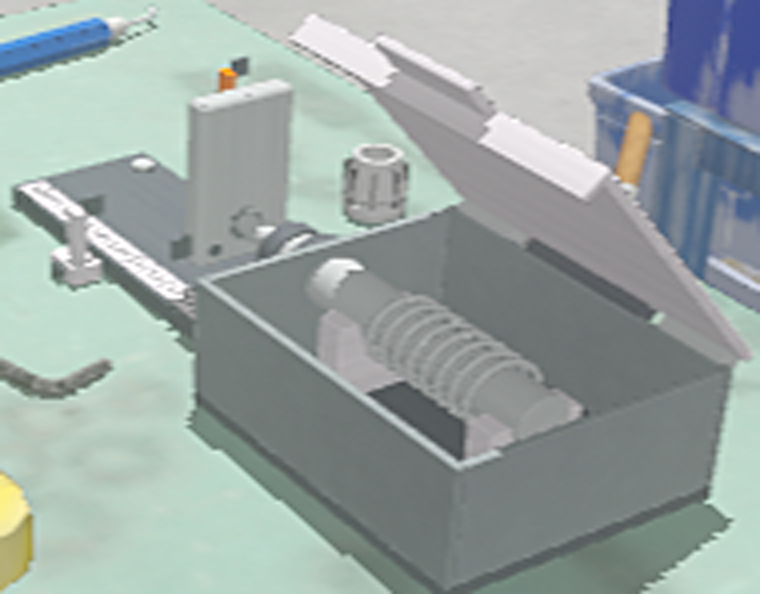

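View pics/c2.png

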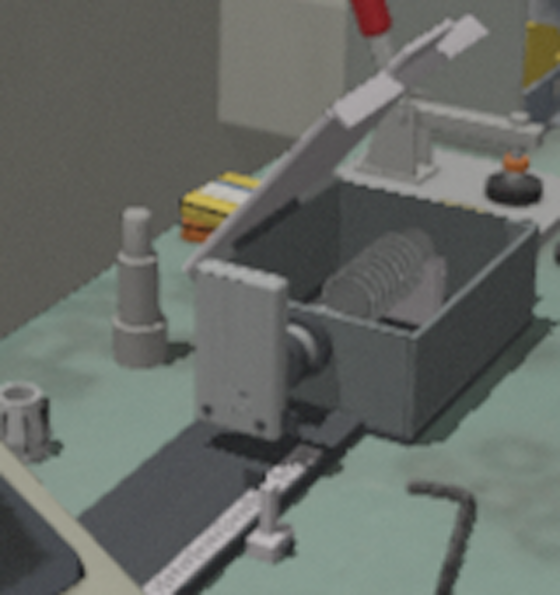

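The close crops show a single grey bracket with a dark blade, at c1 (75,255) and c2 (268,535); this is the index. The plate top is at c1 (190–293, 82–105). Next I triangulate the corners.

```bash
cat > h.py <<'E'
import numpy as np
def load(n):
    c=dict(np.load(n));f=240/np.tan(np.radians(float(c["vertical_fov"]))/2);return c,f
def ray(n,p):
    c,f=load(n);d=np.array([(p[0]-c["cx"])/f,(p[1]-c["cy"])/f,1.]);R=c["R"];d=R.T@d
    return -R.T@c["t"],d/np.linalg.norm(d)
def tri(rs):
    A=sum(np.eye(3)-np.outer(d,d) for o,d in rs);b=sum((np.eye(3)-np.outer(d,d))@o for o,d in rs)
    X=np.linalg.solve(A,b);return X,max(np.linalg.norm(np.cross(X-o,d)) for o,d in rs)
def plane(r,z): o,d=r;return o+d*(z-o[2])/d[2]
def proj(n,X):
    c,f=load(n);q=c["R"]@X+c["t"];return np.round([f*q[0]/q[2]+c["cx"],f*q[1]/q[2]+c["cy"]],1)
E
python3 - <<'E'
from h import *
S=lambda x,y:ray("scene0.npz",(x/4+285,y/3.6+190)); D=lambda x,y:ray("side0.npz",(x/3.5+240,y/3.5+140))
T={"c--":(S(463,465),D(535,228)),"c-+":(S(200,280),D(413,333)),"tab?":(S(608,178),D(345,118))}
for k,v in T.items():X,e=tri(v);print(k,X.round(4),round(e,4))
print("scene z60:",[plane(S(*p),.06).round(4) for p in((463,465),(200,280),(730,365))])
print("side z60:",[plane(D(*p),.06).round(4) for p in((535,228),(413,333))])
print("plate -y face top scene z104:",[plane(S(*p),.104).round(4) for p in((190,108),(293,85))])
print("plate +y face top side z104:",[plane(D(*p),.104).round(4) for p in((197,268),(287,290))])
print("index tip",plane(S(103,200),.034),"plate tip",plane(S(170,245),.034), "bracket top scene",plane(S(75,207),.039),"side",plane(D(268,488),.039))
E
```

```text
c-- [ 0.538  -0.1288  0.0598] 0.0026
c-+ [0.5354 0.0173 0.0615] 0.0005
tab? [ 0.6291 -0.0811  0.1222] 0.0068
scene z60: [array([ 0.5413, -0.1274,  0.06  ]), array([0.5375, 0.0198, 0.06  ]), array([ 0.6595, -0.1242,  0.06  ])]
side z60: [array([ 0.5346, -0.1248,  0.06  ]), array([0.536 , 0.0153, 0.06  ])]
plate -y face top scene z104: [array([0.5703, 0.0797, 0.104 ]), array([0.6173, 0.0784, 0.104 ])]
plate +y face top side z104: [array([0.6102, 0.0866, 0.104 ]), array([0.5651, 0.0851, 0.104 ])]
index tip [0.56501401 0.13618175 0.034     ] plate tip [0.56708242 0.0869754  0.034     ] bracket top scene [0.54721462 0.12850182 0.039     ] side [0.54210201 0.1399598  0.039     ]
```

```bash
python3 - <<'E'
from h import *
S=lambda x,y:ray("scene0.npz",(x/4+285,y/3.6+190)); D=lambda x,y:ray("side0.npz",(x/3.5+240,y/3.5+140))
for k,v in {"g-":(S(602,185),D(478,28)),"g+":(S(300,30),D(342,112)),"tab-":(S(490,108),D(450,28)),"tab+":(S(380,40),D(397,70)),"idxbrkt":(S(75,210),D(268,490)),"ptop-":(S(190,100),D(287,285))}.items():
    X,e=tri(v);print(k,X.round(4),round(e,4),"ang",np.degrees(np.arctan2(X[2]-.06,.66-X[0])).round(1))
E
```

```text
g- [ 0.5786 -0.1319  0.1607] 0.0027 ang 51.0
g+ [0.5755 0.0183 0.1626] 0.0 ang 50.5
tab- [ 0.5727 -0.0867  0.1731] 0.0009 ang 52.3
tab+ [ 0.5731 -0.0267  0.1727] 0.0039 ang 52.4
idxbrkt [0.5479 0.1323 0.0338] 0.0019 ang -13.1
ptop- [0.5692 0.0806 0.1056] 0.0023 ang 26.7
```

```bash
python3 - <<'E'
from h import *
from workcell import arm
from scipy.spatial.transform import Rotation as Ro
s=arm.sense();R=Ro.from_rotvec(s["tcp_rot"]).as_matrix();print(R.round(3),s["tool_pos"])
yaw=np.degrees(np.arctan2(R[0,2],R[1,2]));print("tool z heading from +y toward +x deg",yaw)
for p in((640,250),(500,400),(600,270)):pass
print("clamp top scene/side",tri((ray("scene0.npz",(606,258)),ray("side0.npz",(339,118)))))
E
```

```text
[[-0.     0.96   0.279]
 [ 0.001  0.279 -0.96 ]
 [-1.     0.    -0.001]] [ 0.13942611 -0.47980587  0.20585461]
tool z heading from +y toward +x deg 163.79812355467425
clamp top scene/side (array([ 0.72107923, -0.26013984,  0.1612278 ]), np.float64(0.0012774746373077858))
```

Emit:
send_rows(
  motion=[
    {"tx": -0.05},
    {"tx": -0.05,"jaw": -1},
  ],
)

```text
$.motion[0]: bad value
```

Emit:
send_rows(
  motion=[
    {"tx": -0.05,"ty": 0,"tz": 0,"turn": 0,"jaw": -1},
    {"tx": -0.05,"ty": 0,"tz": 0,"turn": 0,"jaw": -1},
  ],
)

```text
time_s: 0.35
tool_pos: [0.1393, -0.4795, 0.3072]
tcp_rot: [0.999, 1.331, -0.998]
wrist_force: [0.1, -0.9, -0.3]
opening: 0.0515
```

Emit:
send_rows(
  motion=[
    {"tx": 0,"ty": 0.034,"tz": -0.03,"turn": 7.5,"jaw": -1},
    {"tx": 0,"ty": 0.034,"tz": -0.03,"turn": 7.5,"jaw": -1},
    {"tx": 0,"ty": 0.034,"tz": -0.03,"turn": 0,"jaw": -1},
    {"tx": 0,"ty": 0.034,"tz": -0.03,"turn": 0,"jaw": -1},
    {"tx": 0,"ty": 0.034,"tz": -0.03,"turn": 0,"jaw": -1},
    {"tx": 0,"ty": 0.034,"tz": -0.03,"turn": 0,"jaw": -1},
    {"tx": 0,"ty": 0.034,"tz": -0.03,"turn": 0,"jaw": -1},
    {"tx": 0,"ty": 0.034,"tz": -0.03,"turn": 0,"jaw": -1},
    {"tx": 0,"ty": 0.034,"tz": -0.03,"turn": 0,"jaw": -1},
    {"tx": 0,"ty": 0.034,"tz": -0.03,"turn": 0,"jaw": -1},
    {"tx": 0,"ty": 0.034,"tz": -0.03,"turn": 0,"jaw": -1},
    {"tx": 0,"ty": 0.034,"tz": -0.03,"turn": 0,"jaw": -1},
    {"tx": 0,"ty": 0,"tz": 0,"turn": 0,"jaw": -1},
  ],
)

```text
time_s: 1.98
tool_pos: [0.5278, -0.098, 0.3051]
tcp_rot: [1.191, 1.222, -1.192]
wrist_force: [-0.1, -0.3, 0.5]
opening: 0.0
```

```bash
python3 - <<'E'
from workcell import arm
from scipy.spatial.transform import Rotation as Ro
import cv2,numpy as np
s=arm.sense();R=Ro.from_rotvec(s["tcp_rot"]).as_matrix();print(R.round(3),s["tool_pos"])
c=arm.camera("wrist");cv2.imwrite("pics/w0.png",c["img"][:,:,::-1]);print(c["vertical_fov"],c["cx"],c["cy"],c["tool_from_camera"].round(4).tolist())
np.savez("w0.npz",P=s["tool_pos"],Rt=R,**c)
E
```

```text
[[-0.002  1.     0.024]
 [ 0.001  0.024 -1.   ]
 [-1.    -0.002 -0.001]] [ 0.52779735 -0.09797175  0.305104  ]
71.1704313319009 314.56763439737114 243.93173745252398 [[0.0001, -0.2725, 0.9622, -0.167], [-0.0004, -0.9622, -0.2725, 0.0692], [1.0, -0.0004, -0.0002, 0.0003], [0.0, 0.0, 0.0, 1.0]]
```

View pics/w0.png

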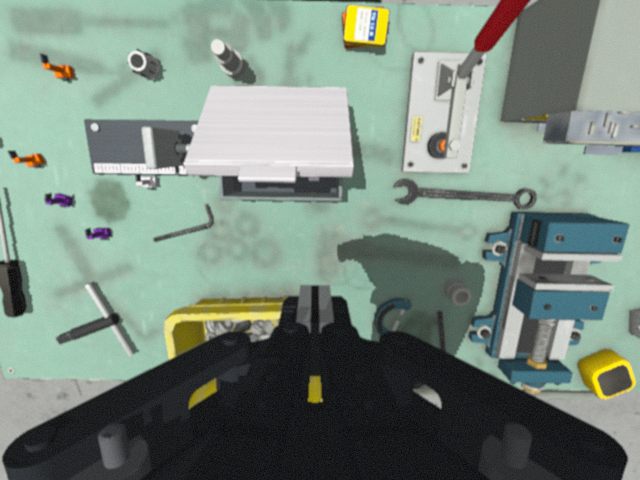

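The wrist view shows the guard at (270,130), its tab at (268,172), the plate top at (150,147) and the index next to (148,182), all in line with the triangulation. I move over the guard and down.

Emit:
send_rows(
  motion=[
    {"tx": 0,"ty": 0.039,"tz": -0.022,"turn": 0,"jaw": -1},
    {"tx": 0,"ty": 0.039,"tz": -0.022,"turn": 0,"jaw": -1},
    {"tx": 0.04,"ty": 0,"tz": 0,"turn": 0,"jaw": -1},
    {"tx": 0.04,"ty": 0,"tz": 0,"turn": 0,"jaw": -1},
    {"tx": 0.03,"ty": 0,"tz": 0,"turn": 0,"jaw": -1},
    {"tx": 0.01,"ty": 0,"tz": 0,"turn": 0,"jaw": -1},
    {"tx": 0.01,"ty": 0,"tz": 0,"turn": 0,"jaw": -1},
    {"tx": 0.0,"ty": 0,"tz": 0,"turn": 0,"jaw": -1},
  ],
)

```text
time_s: 3.02
tool_pos: [0.6036, -0.0546, 0.1766]
tcp_rot: [1.194, 1.219, -1.194]
wrist_force: [1.9, -0.3, 0.6]
opening: -0.0003
```

Emit:
send_rows(
  motion=[
    {"tx": 0.011,"ty": 0,"tz": 0,"turn": 0,"jaw": -1},
    {"tx": 0.011,"ty": 0,"tz": 0,"turn": 0,"jaw": -1},
    {"tx": 0.01,"ty": -0.006,"tz": 0,"turn": 0,"jaw": -1},
    {"tx": 0.008,"ty": -0.0075,"tz": 0,"turn": 0,"jaw": -1},
    {"tx": 0.008,"ty": -0.0075,"tz": 0,"turn": 0,"jaw": -1},
  ],
)

```text
time_s: 3.65
tool_pos: [0.5824, -0.0547, 0.1276]
tcp_rot: [1.194, 1.219, -1.194]
wrist_force: [-0.2, 0.4, 3.0]
opening: -0.0001
```

Contact at 3 N; I continue.

Emit:
send_rows(
  motion=[
    {"tx": 0.009,"ty": -0.006,"tz": 0,"turn": 0,"jaw": -1},
    {"tx": 0.009,"ty": -0.006,"tz": 0,"turn": 0,"jaw": -1},
    {"tx": 0.01,"ty": -0.004,"tz": 0,"turn": 0,"jaw": -1},
    {"tx": 0.01,"ty": -0.004,"tz": 0,"turn": 0,"jaw": -1},
    {"tx": 0.008,"ty": -0.002,"tz": 0,"turn": 0,"jaw": -1},
    {"tx": 0.006,"ty": 0,"tz": 0,"turn": 0,"jaw": -1},
    {"tx": 0.004,"ty": 0,"tz": 0,"turn": 0,"jaw": -1},
  ],
)

```text
time_s: 4.53
tool_pos: [0.5606, -0.0552, 0.0719]
tcp_rot: [1.194, 1.219, -1.194]
wrist_force: [-1.1, -0.1, 2.1]
opening: -0.0002
```

Emit:
send_rows(
  motion=[
    {"tx": 0.003,"ty": 0,"tz": 0,"turn": 0,"jaw": -1},
    {"tx": 0.002,"ty": 0,"tz": 0,"turn": 0,"jaw": -1},
    {"tx": 0.001,"ty": 0,"tz": 0,"turn": 0,"jaw": -1},
  ],
)

```text
time_s: 4.9
tool_pos: [0.5606, -0.0552, 0.0663]
tcp_rot: [1.194, 1.219, -1.194]
wrist_force: [0.3, 0.1, 0.8]
opening: 0.0
```

Emit:
send_rows(
  motion=[
    {"tx": 0.001,"ty": 0,"tz": 0,"turn": 0,"jaw": -1},
    {"tx": 0.001,"ty": 0,"tz": 0,"turn": 0,"jaw": -1},
  ],
)

```text
time_s: 5.15
tool_pos: [0.5606, -0.0552, 0.0643]
tcp_rot: [1.194, 1.219, -1.194]
wrist_force: [-0.8, 1.3, 2.5]
opening: 0.0002
```

Emit:
send_rows(
  motion=[
    {"tx": 0.001,"ty": 0,"tz": 0,"turn": 0,"jaw": -1},
    {"tx": 0.001,"ty": 0,"tz": 0,"turn": 0,"jaw": -1},
  ],
)

```text
time_s: 5.4
tool_pos: [0.5606, -0.0553, 0.0623]
tcp_rot: [1.194, 1.219, -1.194]
wrist_force: [-0.5, 0.5, 0.7]
opening: 0.0001
```

```bash
python3 - <<'E'
from workcell import arm
import cv2,numpy as np
a=[]
for n in("scene","side"):
    c=arm.camera(n)["img"][:,:,::-1]
    a.append(cv2.resize(c[170:350,300:480] if n=="scene" else c[120:300,250:430],(400,400),interpolation=cv2.INTER_CUBIC))
cv2.imwrite("pics/p1.png",np.hstack(a))
E
```

```text
(no output)
```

View pics/p1.png

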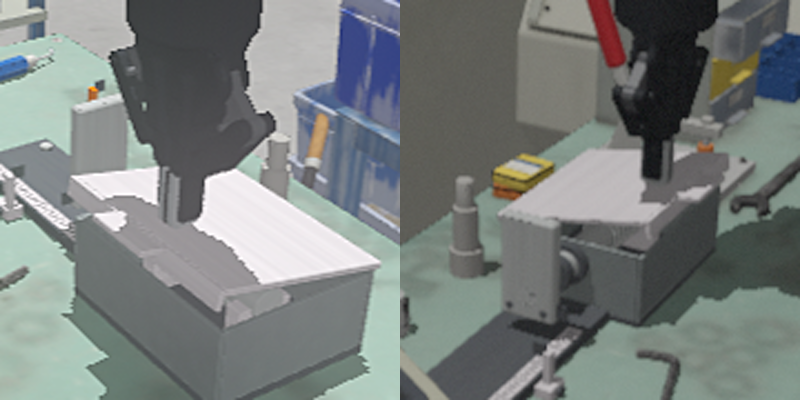

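The guard is still slightly open (gap at the free edge, left crop (222,305)), so I check where the tip really is.

```bash
python3 - <<'E'
from h import *
from workcell import arm
print(tri((ray("scene0.npz",(300+182*.45,170+222*.45)),ray("side0.npz",(250+.45*255,120+.45*181)))), arm.sense()["tool_pos"])
print("corners -y edge & + edge at hand",[plane(ray("scene0.npz",(300+x*.45,170+y*.45)),z).round(3) for x,y,z in((223,290,.075),(223,290,.067),(378,265,.067),(72,180,.075))])
print([proj("scene0.npz",np.array(p)) for p in((.535,-.13,.067),(.66,-.127,.067),(.534,.02,.067))], "seen",(300+223*.45,170+290*.45),(300+378*.45,170+265*.45),(300+72*.45,170+180*.45))
E
```

```text
(array([ 0.56125756, -0.05719184,  0.08807462]), np.float64(0.0015590155495429487)) [ 0.5605557  -0.05526137  0.06219836]
corners -y edge & + edge at hand [array([ 0.552, -0.111,  0.075]), array([ 0.56 , -0.102,  0.067]), array([ 0.658, -0.129,  0.067]), array([0.546, 0.041, 0.075])]
[array([398.5, 317.2]), array([470., 288.]), array([333. , 264.2])] seen (400.35, 300.5) (470.1, 289.25) (332.4, 251.0)
```

Emit:
send_rows(
  motion=[
    {"tx": 0.002,"ty": 0,"tz": 0,"turn": 0,"jaw": -1},
    {"tx": 0.002,"ty": 0,"tz": 0,"turn": 0,"jaw": -1},
    {"tx": 0.002,"ty": 0,"tz": 0,"turn": 0,"jaw": -1},
  ],
)

```text
time_s: 5.88
tool_pos: [0.5605, -0.0552, 0.0561]
tcp_rot: [1.194, 1.219, -1.194]
wrist_force: [-0.2, 0.8, 1.6]
opening: -0.0001
```

```bash
python3 - <<'E'
from workcell import arm
import cv2,numpy as np
a=[]
for n in("scene","side"):
    c=arm.camera(n)["img"][:,:,::-1]
    cv2.imwrite(f"pics/{n}2.png",c)
    a.append(cv2.resize(c[170:350,300:480] if n=="scene" else c[120:300,250:430],(400,400),interpolation=cv2.INTER_CUBIC))
cv2.imwrite("pics/p2.png",np.hstack(a)); print(arm.sense()["tool_pos"],arm.sense()["wrist_force"])
E
```

```text
[ 0.5604455  -0.05518608  0.05600196] [-0.15763819  0.15890486 -0.07235992]
```

View pics/p2.png

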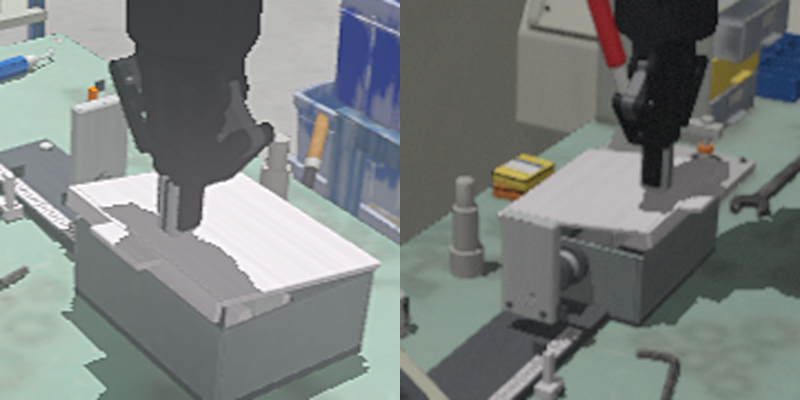

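The guard follows the tip, so the fingers reach less far than the TCP reading says. I press on in small steps until the force rises.

Emit:
send_rows(
  motion=[
    {"tx": 0.002,"ty": 0,"tz": 0,"turn": 0,"jaw": -1},
    {"tx": 0.002,"ty": 0,"tz": 0,"turn": 0,"jaw": -1},
    {"tx": 0.002,"ty": 0,"tz": 0,"turn": 0,"jaw": -1},
  ],
)

```text
time_s: 6.35
tool_pos: [0.5605, -0.0552, 0.0501]
tcp_rot: [1.194, 1.219, -1.194]
wrist_force: [-0.5, -0.1, 0.9]
opening: -0.0002
```

Emit:
send_rows(
  motion=[
    {"tx": 0.001,"ty": 0,"tz": 0,"turn": 0,"jaw": -1},
    {"tx": 0.001,"ty": 0,"tz": 0,"turn": 0,"jaw": -1},
  ],
)

```text
time_s: 6.6
tool_pos: [0.5606, -0.0552, 0.0483]
tcp_rot: [1.194, 1.219, -1.194]
wrist_force: [-0.2, -0.6, 1.4]
opening: -0.0
```

Emit:
send_rows(
  motion=[
    {"tx": 0.001,"ty": 0,"tz": 0,"turn": 0,"jaw": -1},
    {"tx": 0.001,"ty": 0,"tz": 0,"turn": 0,"jaw": -1},
  ],
)

```text
time_s: 6.85
tool_pos: [0.5606, -0.0553, 0.0463]
tcp_rot: [1.194, 1.219, -1.194]
wrist_force: [-0.8, -0.3, 1.0]
opening: 0.0002
```

Emit:
send_rows(
  motion=[
    {"tx": 0.001,"ty": 0,"tz": 0,"turn": 0,"jaw": -1},
    {"tx": 0.001,"ty": 0,"tz": 0,"turn": 0,"jaw": -1},
    {"tx": 0.001,"ty": 0,"tz": 0,"turn": 0,"jaw": -1},
  ],
)

```text
time_s: 7.22
tool_pos: [0.5606, -0.0552, 0.0433]
tcp_rot: [1.194, 1.219, -1.194]
wrist_force: [-0.8, 1.3, 1.3]
opening: 0.0002
```

Emit:
send_rows(
  motion=[
    {"tx": 0.001,"ty": 0,"tz": 0,"turn": 0,"jaw": -1},
    {"tx": 0.001,"ty": 0,"tz": 0,"turn": 0,"jaw": -1},
  ],
)

```text
time_s: 7.48
tool_pos: [0.5606, -0.0552, 0.0419]
tcp_rot: [1.194, 1.219, -1.193]
wrist_force: [-9.1, 1.6, 22.3]
opening: -0.0003
```

Emit:
send_rows(
  motion=[
    {"tx": 0.001,"ty": 0,"tz": 0,"turn": 0,"jaw": -1},
    {"tx": 0.001,"ty": 0,"tz": 0,"turn": 0,"jaw": -1},
  ],
)

```text
time_s: 7.72
tool_pos: [0.5608, -0.0553, 0.0416]
tcp_rot: [1.194, 1.218, -1.193]
wrist_force: [-20.5, 1.2, 51.2]
opening: 0.0004
```

```bash
python3 - <<'E'
from workcell import arm
import cv2,numpy as np
a=[]
for n in("scene","side"):
    c=arm.camera(n)["img"][:,:,::-1]
    cv2.imwrite(f"pics/{n}3.png",c)
    a.append(cv2.resize(c[170:350,300:480] if n=="scene" else c[120:300,250:430],(400,400),interpolation=cv2.INTER_CUBIC))
cv2.imwrite("pics/p3.png",np.hstack(a)); print(arm.sense()["tool_pos"],arm.sense()["wrist_force"])
E
```

```text
[ 0.56071494 -0.05524399  0.04164617] [-16.47054137   1.62061024  41.68923111]
```

View pics/p3.png

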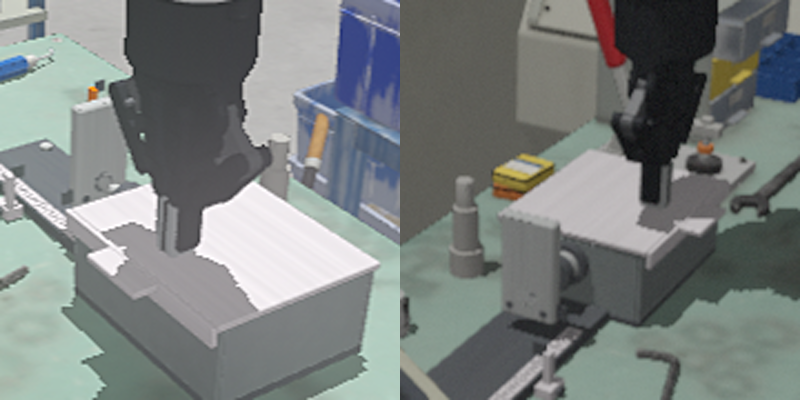

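The guard is shut: in the left crop its edge at (222,340) lies flush on the rim, and there is a firm stop. The stop came with the TCP reading z = 0.042 while the guard top is at 0.067, so the tips really stand about 25 mm higher than read. I lift off and move to look down on the blades.

Emit:
send_rows(
  motion=[
    {"tx": -0.005,"ty": 0,"tz": 0,"turn": 0,"jaw": -1},
    {"tx": -0.03,"ty": 0,"tz": 0,"turn": 0,"jaw": -1},
    {"tx": -0.05,"ty": 0,"tz": 0,"turn": 0,"jaw": -1},
    {"tx": -0.05,"ty": 0,"tz": 0,"turn": 0,"jaw": -1},
    {"tx": -0.05,"ty": 0,"tz": 0,"turn": 0,"jaw": -1},
    {"tx": 0,"ty": -0.025,"tz": -0.04,"turn": 0,"jaw": -0.1},
    {"tx": 0,"ty": -0.025,"tz": -0.04,"turn": 0,"jaw": -0.1},
    {"tx": 0,"ty": -0.025,"tz": -0.04,"turn": 0,"jaw": -0.1},
    {"tx": 0,"ty": -0.025,"tz": -0.04,"turn": 0,"jaw": -0.1},
    {"tx": 0,"ty": 0,"tz": 0,"turn": 0,"jaw": -0.1},
  ],
)

```text
time_s: 9.07
tool_pos: [0.4576, 0.0542, 0.2259]
tcp_rot: [1.173, 1.281, -1.125]
wrist_force: [0.9, -0.5, -0.7]
opening: 0.0384
```

```bash
python3 - <<'E'
from workcell import arm
from scipy.spatial.transform import Rotation as Ro
import cv2,numpy as np
def save(n,c,P,Rt):
    M=np.eye(4);M[:3,:3]=Rt;M[:3,3]=P;W=np.linalg.inv(M@c["tool_from_camera"])
    np.savez(n,R=W[:3,:3],t=W[:3,3],**{k:c[k] for k in("img","vertical_fov","cx","cy")})
s=arm.sense();c=arm.camera("wrist");print(s["tool_pos"],s["opening"])
save("w1.npz",c,s["tool_pos"],Ro.from_rotvec(s["tcp_rot"]).as_matrix())
o=np.load("w0.npz");save("w0c.npz",dict(o),o["P"],o["Rt"])
cv2.imwrite("pics/w1.png",c["img"][:,:,::-1]); cv2.imwrite("pics/w1c.png",cv2.resize(c["img"][:,:,::-1][0:300,120:520],(800,600),interpolation=cv2.INTER_CUBIC))
c=arm.camera("scene");cv2.imwrite("pics/scene4.png",c["img"][:,:,::-1])
E
```

```text
[0.45756556 0.0542101  0.22593591] 0.03840736481441703
```

View pics/w1c.png

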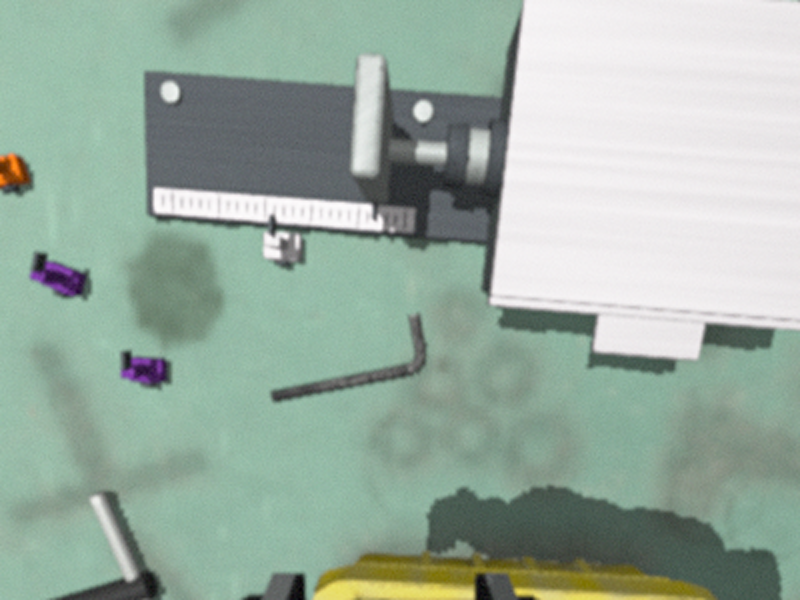

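The crop shows the index blade tip at (272,217), the plate's blade tip at (375,213), the bed end at (146,72) to (150,215), and the plate top at (352–387, 57–177). The look-alikes are orange and purple. Now scale and height checks.

```bash
python3 - <<'E'
from h import *
from scipy.spatial.transform import Rotation as Ro
from workcell import arm
s=arm.sense();print(Ro.from_rotvec(s["tcp_rot"]).as_matrix().round(3).tolist(),s["tool_pos"])
w=lambda x,y,dz:(lambda r:(r[0]+[0,0,dz],r[1]))(ray("w1.npz",(x/2+120,y/2)))
for dz in(0,.025):
    P=lambda x,y,z:plane(w(x,y,dz),z)
    a,b=P(146,72,.01),P(150,215,.01);print(dz,"bed end",a.round(4),b.round(4),"w",np.linalg.norm(a-b).round(4))
    a,b=P(492,300,.067),P(523,0,.067)
    print(" housing edge dir",(b-a).round(4)); 
    a,b=P(492,300,.065),P(800,322,.065);print(" free edge",a.round(4),b.round(4))
    i,p=P(272,217,.034),P(375,213,.034);print(" index",i.round(4),"ptr",p.round(4),(i-p).round(4))
    c=[P(x,y,.104).round(4) for x,y in((358,57),(387,60),(352,175),(377,178))];print(" plate",c,np.mean(c,0).round(4))
# two-view heights with scene
S=lambda x,y:ray("scene0.npz",(x/4+285,y/3.6+190))
for dz in(0,.025):
    for k,a,b in(("ptop -x-y",(190,108),(377,178)),("idx",(103,200),(272,217)),("ptr",(170,245),(375,213))):
        X,e=tri((S(*a),w(*b,dz)));print(dz,k,X.round(4),e.round(4))
E
```

```text
[[-0.003, 0.996, 0.087], [0.04, 0.087, -0.995], [-0.999, 0.0, -0.041]] [0.45887638 0.05343857 0.22564858]
0 bed end [0.6257 0.2028 0.01  ] [0.5573 0.2014 0.01  ] w 0.0683
 housing edge dir [0.1204 0.0028 0.    ]
 free edge [0.5293 0.0186 0.065 ] [ 0.532  -0.1242  0.065 ]
 index [0.5597 0.1301 0.034 ] ptr [0.5659 0.0786 0.034 ] [-0.0062  0.0515  0.    ]
 plate [array([0.6127, 0.0846, 0.104 ]), array([0.6126, 0.0735, 0.104 ]), array([0.5715, 0.0839, 0.104 ]), array([0.5713, 0.0739, 0.104 ])] [0.592 0.079 0.104]
0.025 bed end [0.6321 0.2126 0.01  ] [0.5593 0.2111 0.01  ] w 0.0728
 housing edge dir [0.1297 0.003  0.    ]
 free edge [0.5295 0.016  0.065 ] [ 0.5324 -0.1377  0.065 ]
 index [0.562  0.1355 0.034 ] ptr [0.5686 0.0803 0.034 ] [-0.0066  0.0551  0.    ]
 plate [array([0.6201, 0.0873, 0.104 ]), array([0.62  , 0.0753, 0.104 ]), array([0.5754, 0.0865, 0.104 ]), array([0.5751, 0.0757, 0.104 ])] [0.5976 0.0812 0.104 ]
0 ptop -x-y [0.5692 0.0746 0.1066] 0.0019
0 idx [0.5598 0.1287 0.0391] 0.0007
0 ptr [0.5639 0.079  0.039 ] 0.0016
0.025 ptop -x-y [0.5723 0.0771 0.1049] 0.003
0.025 idx [0.5628 0.1346 0.0354] 0.0011
0.025 ptr [0.5662 0.0813 0.0372] 0.0023
```

Emit:
send_rows(
  motion=[
    {"tx": 0,"ty": 0,"tz": 0,"turn": 0,"jaw": -0.1},
    {"tx": 0,"ty": 0,"tz": 0,"turn": 0,"jaw": -0.1},
  ],
)

```text
time_s: 9.43
tool_pos: [0.4589, 0.0533, 0.2252]
tcp_rot: [1.173, 1.281, -1.128]
wrist_force: [-0.8, -0.0, -0.7]
opening: 0.0383
```

```bash
python3 - <<'E'
from scipy.spatial.transform import Rotation as Ro
from workcell import arm
s=arm.sense();R=Ro.from_rotvec(s["tcp_rot"]).as_matrix();print(R.round(3).tolist(),s["tool_pos"],s["qpos"].round(3) if hasattr(s["qpos"],'round') else s["qpos"],arm.tcp_to_grasp)
import numpy as np
print("shift to (.594,.081,.16):",R.T@(np.array([.594,.081,.16])-s["tool_pos"]))
E
```

```text
[[-0.004, 0.996, 0.086], [0.041, 0.086, -0.995], [-0.999, -0.001, -0.041]] [0.45885879 0.05325721 0.22524423] [ 0.085  0.132 -0.085  1.354  0.041  3.141] 0.0187
shift to (.594,.081,.16): [ 0.06572122  0.13708887 -0.01330347]
```

Joint 6 is at its limit (3.141), which explains the small twist. A half turn gives the same grasp with room to move.

Emit:
send_rows(
  motion=[
    {"tx": 0,"ty": 0,"tz": 0,"turn": -10.4,"jaw": -0.1},
    {"tx": 0,"ty": 0,"tz": 0,"turn": -10.4,"jaw": -0.1},
    {"tx": 0,"ty": 0,"tz": 0,"turn": -10.4,"jaw": -0.1},
    {"tx": 0,"ty": 0,"tz": 0,"turn": -10.4,"jaw": -0.1},
    {"tx": 0,"ty": 0,"tz": 0,"turn": -10.4,"jaw": -0.1},
    {"tx": 0,"ty": 0,"tz": 0,"turn": -10.4,"jaw": -0.1},
    {"tx": 0,"ty": 0,"tz": 0,"turn": -10.4,"jaw": -0.1},
    {"tx": 0,"ty": 0,"tz": 0,"turn": -10.4,"jaw": -0.1},
    {"tx": 0,"ty": 0,"tz": 0,"turn": -10.4,"jaw": -0.1},
    {"tx": 0,"ty": 0,"tz": 0,"turn": -10.4,"jaw": -0.1},
    {"tx": 0,"ty": 0,"tz": 0,"turn": -10.4,"jaw": -0.1},
    {"tx": 0,"ty": 0,"tz": 0,"turn": -10.4,"jaw": -0.1},
    {"tx": 0,"ty": 0,"tz": 0,"turn": -10.4,"jaw": -0.1},
    {"tx": 0,"ty": 0,"tz": 0,"turn": -10.4,"jaw": -0.1},
    {"tx": 0,"ty": 0,"tz": 0,"turn": -10.4,"jaw": -0.1},
    {"tx": 0,"ty": 0,"tz": 0,"turn": -10.4,"jaw": -0.1},
    {"tx": 0,"ty": 0,"tz": 0,"turn": -10.0,"jaw": -0.1},
    {"tx": 0,"ty": 0,"tz": 0,"turn": 0,"jaw": -0.1},
  ],
)

```text
time_s: 11.68
tool_pos: [0.4587, 0.0534, 0.2253]
tcp_rot: [-1.194, 1.171, 1.248]
wrist_force: [-0.5, -0.4, 0.1]
opening: 0.0383
```

```bash
cat > st.py <<'E'
from scipy.spatial.transform import Rotation as Ro
from workcell import arm
import numpy as np,sys
s=arm.sense();R=Ro.from_rotvec(s["tcp_rot"]).as_matrix();print(R.round(3).tolist(),s["tool_pos"],np.round(s["qpos"],3),np.round(s["wrist_force"],1),s["opening"],s["time_s"])
if len(sys.argv)>1: print("shift",(R.T@(np.array(eval(sys.argv[1]))-s["tool_pos"])).round(4))
E
python3 st.py "(.594,.081,.16)"
```

```text
[[-0.004, -1.0, -0.023], [0.041, -0.023, 0.999], [-0.999, 0.003, 0.041]] [0.45865656 0.05338783 0.2253488 ] [ 0.086  0.132 -0.085  1.354  0.041  0.063] [-0.5 -0.4  0.1] 0.038307725571771194 11.675
shift [ 0.0658 -0.1362  0.0218]
```

Emit:
send_rows(
  motion=[
    {"tx": 0,"ty": -0.034,"tz": 0.006,"turn": 0,"jaw": -0.1},
    {"tx": 0,"ty": -0.034,"tz": 0.006,"turn": 0,"jaw": -0.1},
    {"tx": 0,"ty": -0.034,"tz": 0.006,"turn": 0,"jaw": -0.1},
    {"tx": 0,"ty": -0.034,"tz": 0.005,"turn": 0,"jaw": -0.1},
    {"tx": 0.03,"ty": 0,"tz": 0,"turn": 0,"jaw": -0.1},
    {"tx": 0.03,"ty": 0,"tz": 0,"turn": 0,"jaw": -0.1},
    {"tx": 0.02,"ty": 0,"tz": 0,"turn": 0,"jaw": -0.1},
    {"tx": 0,"ty": 0,"tz": 0,"turn": 0,"jaw": -0.1},
  ],
)

```text
time_s: 12.68
tool_pos: [0.5927, 0.0829, 0.1447]
tcp_rot: [-1.191, 1.174, 1.248]
wrist_force: [0.3, -0.1, 0.3]
opening: 0.0386
```

```bash
python3 st.py "(.594,.083,.042)"; python3 - <<'E'
from workcell import arm
import cv2,numpy as np
a=arm.camera("scene")["img"][:,:,::-1][150:300,270:420];b=arm.camera("side")["img"][:,:,::-1][150:300,240:390]
w=arm.camera("wrist")["img"][:,:,::-1];
cv2.imwrite("pics/p5.png",np.hstack([cv2.resize(x,(400,400),interpolation=cv2.INTER_CUBIC) for x in(a,b)]))
cv2.imwrite("pics/w5.png",w)
E
```

```text
[[-0.007, -1.0, -0.02], [0.04, -0.02, 0.999], [-0.999, 0.006, 0.041]] [0.59266684 0.08288796 0.14467689] [0.116 0.436 0.119 1.256 0.041 0.095] [ 0.3 -0.1  0.3] 0.0386126592876793 12.675
shift [ 0.1026 -0.002  -0.0041]
```

View pics/p5.png

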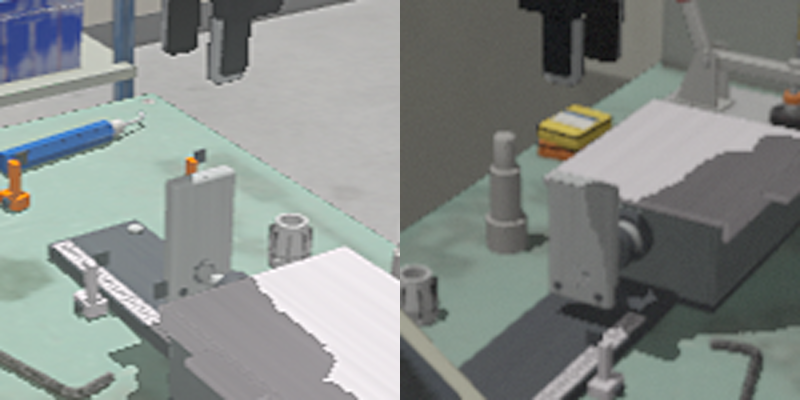

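The fingers straddle the plate in both views: the tip midpoint is at (204,64) over the plate top at (200,175), and at (584,70) over (585,180). I descend.

Emit:
send_rows(
  motion=[
    {"tx": 0.025,"ty": 0,"tz": -0.002,"turn": 0,"jaw": -0.1},
    {"tx": 0.02,"ty": 0,"tz": -0.001,"turn": 0,"jaw": -0.1},
    {"tx": 0.02,"ty": 0,"tz": -0.001,"turn": 0,"jaw": -0.1},
    {"tx": 0.015,"ty": 0,"tz": 0,"turn": 0,"jaw": -0.1},
    {"tx": 0.012,"ty": 0,"tz": 0,"turn": 0,"jaw": -0.1},
    {"tx": 0.01,"ty": 0,"tz": 0,"turn": 0,"jaw": -0.1},
    {"tx": 0,"ty": 0,"tz": 0,"turn": 0,"jaw": -0.1},
  ],
)

```text
time_s: 13.7
tool_pos: [0.5929, 0.0833, 0.0435]
tcp_rot: [-1.195, 1.171, 1.249]
wrist_force: [0.4, 0.2, 0.1]
opening: 0.0383
```

Emit:
send_rows(
  motion=[
    {"tx": 0,"ty": 0,"tz": 0,"turn": 0,"jaw": -1},
    {"tx": 0,"ty": 0,"tz": 0,"turn": 0,"jaw": -1},
    {"tx": 0,"ty": 0,"tz": 0,"turn": 0,"jaw": -1},
    {"tx": 0,"ty": 0,"tz": 0,"turn": 0,"jaw": -1},
  ],
)

```text
time_s: 14.2
tool_pos: [0.5937, 0.0826, 0.0447]
tcp_rot: [-1.196, 1.171, 1.247]
wrist_force: [-1.0, -4.0, 6.6]
opening: 0.0116
```

Gripped at 11.6 mm opening. I draw out most of the way.

Emit:
send_rows(
  motion=[
    {"tx": 0.0002,"ty": 0,"tz": 0.005,"turn": 0,"jaw": -1},
    {"tx": 0.0003,"ty": 0,"tz": 0.008,"turn": 0,"jaw": -1},
    {"tx": 0.0003,"ty": 0,"tz": 0.008,"turn": 0,"jaw": -1},
    {"tx": 0.0003,"ty": 0,"tz": 0.008,"turn": 0,"jaw": -1},
    {"tx": 0.0003,"ty": 0,"tz": 0.008,"turn": 0,"jaw": -1},
    {"tx": 0.0003,"ty": 0,"tz": 0.007,"turn": 0,"jaw": -1},
    {"tx": 0,"ty": 0,"tz": 0,"turn": 0,"jaw": -1},
  ],
)

```text
time_s: 15.08
tool_pos: [0.5932, 0.1264, 0.0447]
tcp_rot: [-1.197, 1.171, 1.246]
wrist_force: [3.3, -8.9, 3.5]
opening: 0.0115
```

```bash
cat > look.py <<'E'
from workcell import arm
import cv2,numpy as np,sys
k=sys.argv[1]
for n in("scene","side","wrist"): cv2.imwrite(f"pics/{n}_{k}.png",arm.camera(n)["img"][:,:,::-1])
a=cv2.imread(f"pics/scene_{k}.png")[215:285,290:360];b=cv2.imread(f"pics/side_{k}.png")[240:310,285:355]
w=cv2.imread(f"pics/wrist_{k}.png")
r=lambda x,s:cv2.resize(x,s,interpolation=cv2.INTER_CUBIC)
cv2.imwrite(f"pics/l{k}.png",np.hstack([np.vstack([r(a,(300,300)),r(b,(300,300))]),r(w[60:420,170:470],(500,600))]))
E
python3 look.py 6; python3 st.py
```

```text
[[-0.002, -1.0, -0.023], [0.038, -0.023, 0.999], [-0.999, 0.001, 0.038]] [0.59316338 0.12604811 0.04470495] [ 0.188  0.499 -0.041  1.025  0.038  0.165] [ 2.8 -8.3  3.3] 0.0112514349244496 15.225
```

View pics/l6.png

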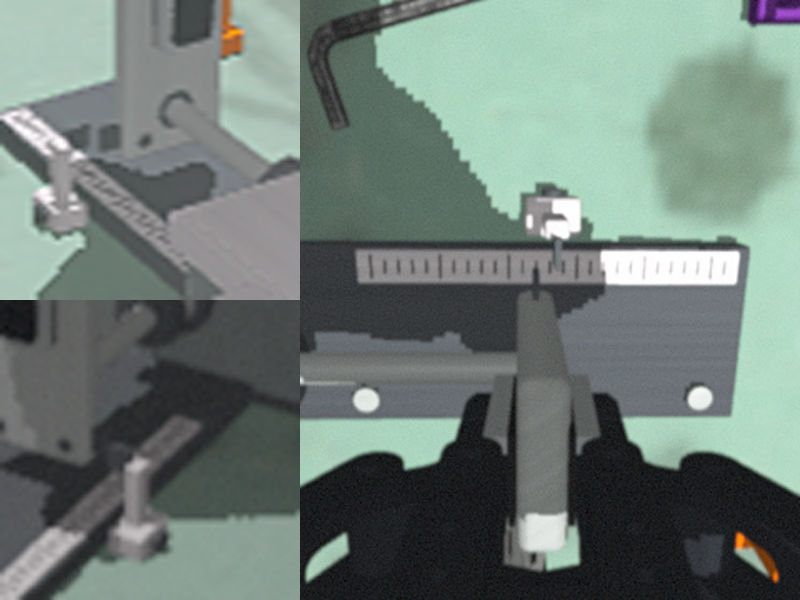

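The wrist view shows the index blade tip at (557,268) and the plate blade tip at (536,268), so there is still some way to go.

```bash
cat > rem.py <<'E'
from h import *
from scipy.spatial.transform import Rotation as Ro
from workcell import arm
import sys
s=arm.sense();c=arm.camera("wrist")
M=np.eye(4);M[:3,:3]=Ro.from_rotvec(s["tcp_rot"]).as_matrix();M[:3,3]=s["tool_pos"];W=np.linalg.inv(M@c["tool_from_camera"])
np.savez("wc.npz",R=W[:3,:3],t=W[:3,3],**{k:c[k] for k in("img","vertical_fov","cx","cy")})
g=np.array([-.023,1,0])
def P(p,z):return plane(ray("wc.npz",((p[0]-300)*.6+170,p[1]*.6+60)),z)
a=eval(sys.argv[1]);b=eval(sys.argv[2])
i,p=P(a,.034),P(b,.034);print("index",i.round(4),"ptr",p.round(4),"remaining along y",((i-p)@g).round(4))
if len(sys.argv)>3:
    e=[P(q,.01) for q in eval(sys.argv[3])];print("bed width",np.linalg.norm(e[0]-e[1]).round(4),e)
E
python3 rem.py "(557,269)" "(536,268)" "((748,243),(730,414))"; python3 st.py
```

```text
index [0.5618 0.1307 0.034 ] ptr [0.5616 0.1238 0.034 ] remaining along y 0.0068
bed width 0.0693 [array([0.55605897, 0.2026805 , 0.01      ]), array([0.62533401, 0.20399172, 0.01      ])]
[[-0.002, -1.0, -0.023], [0.038, -0.023, 0.999], [-0.999, 0.001, 0.038]] [0.59316628 0.12600601 0.04473073] [ 0.188  0.499 -0.041  1.025  0.038  0.165] [ 3.4 -8.5  2.8] 0.01172832165031744 15.275
```

Emit:
send_rows(
  motion=[
    {"tx": 0.0002,"ty": 0,"tz": 0.004,"turn": 0,"jaw": -1},
    {"tx": 0.0001,"ty": 0,"tz": 0.003,"turn": 0,"jaw": -1},
    {"tx": 0,"ty": 0,"tz": 0,"turn": 0,"jaw": -1},
    {"tx": 0,"ty": 0,"tz": 0,"turn": 0,"jaw": -1},
  ],
)

```text
time_s: 15.78
tool_pos: [0.5931, 0.1329, 0.0447]
tcp_rot: [-1.197, 1.171, 1.245]
wrist_force: [3.7, -9.2, 3.2]
opening: 0.0117
```

```bash
python3 look.py 7; python3 st.py
```

```text
[[-0.002, -1.0, -0.023], [0.038, -0.023, 0.999], [-0.999, 0.001, 0.038]] [0.59309509 0.13288338 0.04471262] [ 0.199  0.501 -0.038  1.026  0.038  0.176] [ 4.6 -9.4  2.8] 0.011676247304283514 15.925
```

View pics/l7.png

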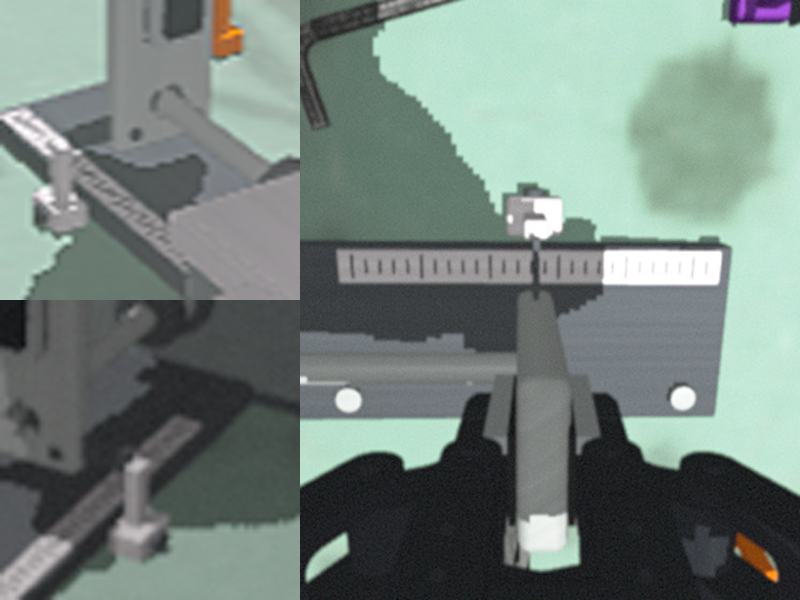

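The blades now face tip to tip: both lie at x ≈ 536–537 (index tip at y ≈ 262, plate tip at y ≈ 270). I hold, then check steadiness and the guard and hand in.

Emit:
send_rows(
  motion=[
    {"tx": 0,"ty": 0,"tz": 0,"turn": 0,"jaw": -1},
    {"tx": 0,"ty": 0,"tz": 0,"turn": 0,"jaw": -1},
    {"tx": 0,"ty": 0,"tz": 0,"turn": 0,"jaw": -1},
    {"tx": 0,"ty": 0,"tz": 0,"turn": 0,"jaw": -1},
    {"tx": 0,"ty": 0,"tz": 0,"turn": 0,"jaw": -1},
    {"tx": 0,"ty": 0,"tz": 0,"turn": 0,"jaw": -1},
  ],
)

```text
time_s: 16.68
tool_pos: [0.5931, 0.1329, 0.0447]
tcp_rot: [-1.197, 1.171, 1.245]
wrist_force: [2.5, -9.4, 2.0]
opening: 0.0114
```

```bash
python3 rem.py "(537,262)" "(536,272)"; python3 - <<'E'
import cv2,numpy as np
from workcell import arm
# guard rim region (-y front corner) shut image vs now
a=cv2.imread("pics/scene3.png")[300:335,385:425].astype(int);b=arm.camera("scene")["img"][300:335,385:425,::-1].astype(int)
print("guard corner mean diff",np.abs(a-b).mean())
print(arm.sense()["tool_pos"],arm.sense()["wrist_force"]);print(arm.hand_in())
E
```

```text
index [0.5596 0.1309 0.034 ] ptr [0.5629 0.1307 0.034 ] remaining along y 0.0003
guard corner mean diff 24.581666666666667
[0.59311776 0.13285886 0.04471817] [ 4.10236898 -8.77147865  3.21864778]
the job is handed in; nothing more can be done
None
```

```bash
python3 - <<'E'
import cv2,numpy as np
for n in("scene2","scene3","scene4","scene_7"):
    g=cv2.imread(f"pics/{n}.png",0).astype(int)
    print(n,[int(305+np.argmin(np.diff(g[305:335,x]))) if 0 else g[296:334:2,x].tolist() for x in(405,)])
E
```

```text
scene2 [[150, 151, 153, 149, 166, 160, 158, 151, 153, 154, 121, 121, 118, 118, 118, 117, 118, 117, 116]]
scene3 [[141, 150, 154, 153, 154, 154, 152, 154, 154, 167, 164, 122, 121, 120, 120, 120, 120, 119, 118]]
scene4 [[226, 227, 226, 225, 226, 225, 224, 226, 229, 203, 152, 118, 116, 116, 116, 116, 115, 114, 115]]
scene_7 [[233, 234, 232, 231, 233, 232, 230, 233, 236, 210, 158, 122, 123, 121, 121, 120, 121, 120, 120]]
```

I shut the guard gently, drew the rod out to the grey index, and handed in at about 16.7 s with the gripper still holding it there. The hand-in gives no verdict.

**Guard:** I pushed it down with the closed fingertips at under 1 rad/s, against about 1 to 3 N, until it reached a hard stop. At the stop the wrist force briefly reached about 55 N. The scene picture taken while the rod was held shows the guard's front edge in the same rows as when it was shut.

**Rod:** The plate was gripped at 11.5 mm opening and drawn about 50 mm. The last wrist-camera measurement put the two blades 0.3 mm apart along the rod. The pull read about 9 N and steady, as the spring should give.

**Loose parts:** I did not touch the collet, shaft or hex key; I did not measure their final positions.

**Checks that disagreed:**
- **Fingertip height:** the fingertips met the guard about 25 mm higher than the TCP reading said. I allowed for this when gripping the plate.
- **Joint 6:** it ran to its limit during one move and left the tool tilted about 2.3°. I turned the gripper half way round to continue; the tilt stayed but did no harm.
- **Guard picture:** the first image comparison before hand-in differed by 24.6 grey levels. That comes from the arm's shadow; the edge position itself had not moved, but I confirmed this only after handing in.

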